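Re-set the trough's flow valve from closed

TASK

Re-set the trough's water valve from closed: turn its black handwheel clockwise (seen from above) until you feel the rubber inside seat finger-tight, about 0.5 N m more than the wheel takes to run free, and keep it so for a second, but do not force it (0.9 N m more harms the rubber). Then open it until the orange pointer on the wheel's far rim stands right at the green set-mark on the scale, and let go. Leave the green mark and everything else on the bench where they are.

Things in the scene. Friction and masses are not known exactly. Their poses are not given: they have to be found in the camera images.
- bonnet: fixed dark top of the grey plastic valve, 74 x 74 mm, with a white scale disc 124 mm across (its top 116 mm above the bench). Origin: on the bench, on the wheel's vertical axis; z up, x towards the far side (away from the robot, within 20 degrees), y along the pipe. A gauge stands 112 mm out on +y, 137 mm tall. All bolted down. The rubber diaphragm is hidden inside.
- wheel (a joint): angle (rad) of the black handwheel: bearing of its pointer from the bonnet's x, positive counter-clockwise from above; falling = closing. Drag 0.15 N m, stays where left. Between -0.5 and -1.4 (hidden, varies with wear) it meets the rubber: extra resistance climbs about 3 N m per rad. Seated: 0.3 N m extra or more, held 0.3 s. Damaged: over 0.9. The rubber pushes back a little when let go.
- wheel_center (a point): centre of the black handwheel, a ribbed round wheel 64 mm across, 24 mm thick, lying level, rim from 132 to 156 mm above the bench; this point is on its axis at mid-thickness (144 mm). Grip it across its diameter from above; outside its rim there is free room down to the scale disc except at the pointer, so put the fingers about square to the pointer. Held still, its drag may act either way.
- pointer_tip (a point): tip of the orange pointer, a 5 mm wide arm that stands out of the wheel's rim on the far side and bends down to the scale; the tip is 55 mm from the wheel's axis, 118 mm above the bench, and turns with the wheel.
- mark_tip (a point): inner end of the green set-mark, a 6 mm wide green clip on the edge of the scale disc, 3 mm proud of it; this point is 55 mm from the wheel's axis, 118 mm above the bench, so pointer_tip comes to it when the pointer stands at the mark. A hard knock would shift the clip; it is not to be moved.
- feed_jar_mid (a point): bystander: amber feed jar, 60 mm across, 85 mm tall; point at its middle, half-way up
- beaker_mid (a point): bystander: clear open beaker, 70 mm across, 90 mm tall; point at its middle, half-way up
- dish_mid (a point): bystander: white shallow dish, 90 mm across, 16 mm tall; point at its middle, half-way up
- rearing_box_mid (a point): bystander: pale open rearing box with green labels, 110 x 75 x 60 mm; point at its middle, half-way up
- spare_wheel_mid (a point): bystander: spare RED handwheel without pointer lying on the bench, 64 mm across, 24 mm thick; point at its middle, half-way up
- union_nut_mid (a point): bystander: spare grey ring nut, 46 mm across, 28 mm tall; point at its middle, half-way up
- elbow_mid (a point): bystander: spare grey pipe elbow, 62 x 62 x 35 mm; point at its middle, half-way up

How it is judged:
By the outcome, as a careful person would: the job done as asked, in the order asked, and still so for the second after the job is handed in, with the robot touching nothing.
It also fails if it takes over 72 s, if anything falls off the work surface, if the arm or the gripper's body presses on something with over 40 N, if the wrist force passes 120 N, or if a joint passes its speed limit or range.

ROBOT

A 6-joint arm with a two-finger parallel gripper is mounted at the origin on the work surface. World frame = base frame: x ahead of the robot, y to its left, z up, the work surface at z = 0. Lengths are in mm, angles in rad, forces in N, time in s.
With the tool pointing down it reaches from about 350 to 975 mm from the base axis. Payload 7.1 kg.
Tool frame: the origin (TCP) lies at the centre of the arm's flange, where the gripper is bolted on; the fingertips stand 182 mm ahead of it and the grasp point (between the pads) lies 163 mm ahead of it; z points along the fingers, y is the line along which they close (so a half turn about z gives the same grasp; the last joint's range is limited). The gripper opens to 88 mm and grips with 3 to 60 N. Pads are 20 mm wide; open, the fingers measure 115 mm over their backs; the gripper's body (75 mm by 178 mm) begins 61 mm behind the grasp point.
Start: joints at [1.202, 0.423, 1.63, -0, 1.089, -0.019], TCP at [214.162, 587.147, 404.675] pointing down, gripper open.
Joint ranges: [-3, 3], [-0.9, 2.11], [0.09, 2.58], [-1.31, 4.45], [0.11, 2.69], [-2.54, 2.54]. Speed limits (rad/s): [2.39, 2.39, 3.01, 3.14, 3.14, 3.14].

INTERFACE

Orientations are given as a rotation vector (axis times angle).
In Python, from workcell import readout, get_image, ctrl gives the robot as it stands.
- The arm moves only by the tool step_arm, never from a script. Its argument "targets" is a list that holds one entry, the list of rows, each a list of 7 numbers: the shift along the world's x, y, z as a fraction of full scale, then the turn, a rotation vector about the world's x, y, z as a fraction of full scale, then the opening, from 0 (shut) to 1 (fully open). In form: [[[dx, dy, dz, wx, wy, wz, claw], ...]]. A call has exactly 5 rows; each row shifts and turns the commanded pose from where the row before left it; what a row does not reach is not made up. Full scale, the value 1, is 0.05 m for a shift and 4 degrees for a turn. A row lasts 1/8 s, in which the tool goes at most 62.5 mm and 10.7 degrees, less where a joint would pass 70% of its speed; a pose out of reach is approached as far as the arm can. A call with a number of a shift or a turn outside -1 to 1 is refused whole. A call with a gripper value outside its range is refused whole. The fingers move at their own pace and stop on an object; the grip force is fixed at half the most. Time passes only in rows, so rows that do not move let the fingers close, or fill a call up. It gives the time, the measured TCP pose, the force, the opening and the grip force at its end, in the units of the state.
- readout.get_obs(): the state, without advancing time (a new reading comes with each control period).
- get_image(name): name is "scene" or "side" or "wrist"; returns a dict with "pixels" (420x560x3 uint8, red, green, blue), "intrinsics" (3x3 intrinsics, pixels), "extrinsics" (4x4, takes a point from world to camera coordinates). Camera axes: x right, y down, z forward; pixel columns grow to the right and rows downward; lengths in mm; the calibration is good to about 2 mm. A picture is of the moment at which its call begins. There is no depth.
- ctrl.close_job(): hands the job in; it is judged then, once.
The state is a dict: "t": time; "qpos": joint angles; "qvel": joint speeds; "joint_torque": joint torques, N m; "ee_pos": TCP position; "orientation": TCP orientation; "ft_force": force on the tool from outside, world axes, zero at the start; "moment": the same for the moment, N m; "width": finger opening in mm; "grasp_force": force on a finger pad.
Only numpy, scipy, OpenCV 4.12 (cv2) and the standard library are available. Lean on these libraries where they do the work, as an engineer would, in place of code of your own. Each camera call takes 0.05 s, during which the arm holds its last target. There are 200 camera calls.

## Working session

There is one attempt and no reset: what is moved stays moved. The work goes in short steps, Python scripts to look and compute and a tool call to move; the robot and the scene stay as the last step left them, time stands still between calls to the robot, and variables do not carry over. Pictures are saved under pics/ and viewed, at most 10 in all, crops included, and the job is handed in when it is done.

Besides the shell and the picture viewer there is one more tool, called after "Emit:" by a JSON object that holds its "name" and its "arguments". step_arm: Moves the arm, as the interface text tells. Shift numbers are shares of 0.05 m and turn numbers shares of 4 degrees, none past 1 either way. Its arguments: {"type":"object","properties":{"targets":{"type":"array"}},"required":["targets"]}

```bash
mkdir -p pics; ls
python3 - <<'E'
from workcell import readout,get_image
import cv2,numpy as np
o=readout.get_obs();print(o)
a=[]
for n in("scene","side","wrist"):
    d=get_image(n);cv2.imwrite(f"pics/{n}0.png",d["pixels"][:,:,::-1]);np.savez(f"pics/{n}0.npz",**d)
    print(n,d["intrinsics"].round(1).tolist(),d["extrinsics"].round(3).tolist())
E
```

```text
pics
{'t': 0.0, 'qpos': array([ 1.20197382e+00,  4.23854341e-01,  1.63066640e+00, -9.41817816e-06,
        1.08859315e+00, -1.89943214e-02]), 'qvel': array([-0.00178479, -0.00106363,  0.00040556,  0.00032216,  0.00061377,
       -0.00161883]), 'joint_torque': array([ 3.37470330e-03, -5.44604588e+01, -2.73670542e+01,  6.45575090e-02,
        2.27210205e-02, -1.11894983e-04]), 'ee_pos': array([214.08724287, 586.90471437, 403.90232585]), 'orientation': array([-5.46654575e-01, -3.09337637e+00,  2.34708872e-03]), 'ft_force': array([-0.06422653, -0.92746549,  0.2331365 ]), 'moment': array([0.04073107, 0.00683269, 0.01170347]), 'grasp_force': 0.0, 'width': 87.70789159862039}
scene [[390.8, 0.0, 278.9], [0.0, 390.8, 212.2], [0.0, 0.0, 1.0]] [[-0.684, 0.729, 0.0, 359.604], [0.488, 0.459, -0.742, -154.124], [-0.542, -0.508, -0.67, 1362.121], [0.0, 0.0, 0.0, 1.0]]
side [[539.0, 0.0, 282.0], [0.0, 539.0, 214.8], [0.0, 0.0, 1.0]] [[0.833, -0.553, 0.005, -408.532], [-0.399, -0.608, -0.686, 271.558], [0.383, 0.57, -0.727, 1471.258], [0.0, 0.0, 0.0, 1.0]]
wrist [[354.5, 0.0, 277.1], [0.0, 354.5, 206.1], [0.0, 0.0, 1.0]] [[0.342, 0.94, -0.0, -623.868], [0.906, -0.33, 0.266, -31.874], [0.25, -0.091, -0.964, 390.126], [0.0, 0.0, 0.0, 1.0]]
```

View pics/scene0.png

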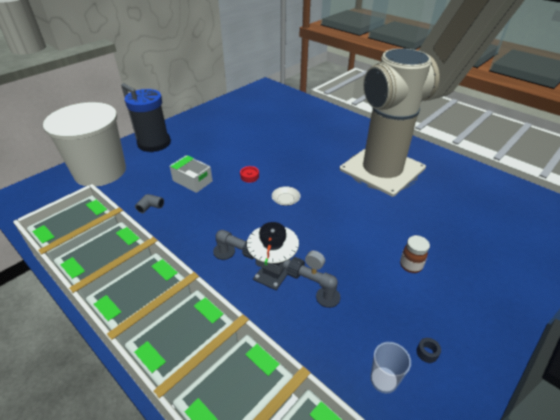

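View pics/side0.png

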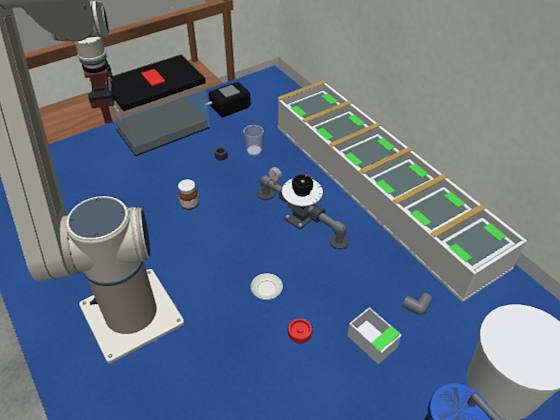

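The valve's wheel is at about (272,235) in the scene view and (302,185) in the side view. The gauge is at (316,260) in the scene view. The pointer and mark need a closer look.

```bash
cat > h.py <<'E'
import numpy as np,cv2
def ray(d,uv):
    K,E=d["intrinsics"],d["extrinsics"];R,t=E[:3,:3],E[:3,3]
    return -R.T@t, R.T@np.linalg.inv(K)@np.array([uv[0],uv[1],1.])
def onz(d,uv,z):
    c,r=ray(d,uv);return c+r*(z-c[2])/r[2]
def proj(d,p):
    q=d["intrinsics"]@(d["extrinsics"]@np.append(p,1))[:3];return q[:2]/q[2]
E
python3 - <<'E'
import numpy as np,cv2
from h import *
out=[]
for n,(u,v) in (("scene",(272,240)),("side",(302,190))):
    d=dict(np.load(f"pics/{n}0.npz"));im=d["pixels"];h=cv2.cvtColor(im,cv2.COLOR_RGB2HSV)
    x0,y0=u-45,v-35
    S=lambda m:m[y0:y0+70,x0:x0+90]
    white=S((h[...,1]<50)&(h[...,2]>170)).astype(np.uint8)
    k,l,s,c=cv2.connectedComponentsWithStats(white);b=1+np.argmax(s[1:,4])
    pts=np.argwhere(l==b)[:,::-1]
    hull=cv2.convexHull(pts.astype(np.int32))[:,0]+[x0,y0]
    P=np.array([onz(d,p,116)[:2] for p in hull.astype(float)])
    A=np.c_[2*P,np.ones(len(P))];s_=np.linalg.lstsq(A,(P**2).sum(1),rcond=None)[0]
    print(n,"disc",s_[:2],np.sqrt(s_[2]+s_[:2]@s_[:2]))
    for nm,m in (("green",(h[...,0]>45)&(h[...,0]<80)&(h[...,1]>120)),("orange",((h[...,0]<20)|(h[...,0]>172))&(h[...,1]>120)&(h[...,2]>100))):
        q=np.argwhere(S(m))[:,::-1]+[x0,y0]
        print(nm,q.tolist()[:40],[onz(d,p,118)[:2].round(0).tolist() for p in q][:40])
    out.append(cv2.resize(im[y0:y0+70,x0:x0+90],(540,300) if 0 else (400,311),interpolation=cv2.INTER_CUBIC))
cv2.imwrite("pics/c.png",np.hstack(out)[:,:,::-1])
E
```

```text
scene disc [592.37738309  54.20066328] 54.72858148923405
green [[266, 259], [266, 260], [265, 261], [266, 261], [265, 262], [266, 262], [265, 263], [266, 263], [265, 264], [266, 264]] [[646.0, 73.0], [649.0, 75.0], [652.0, 75.0], [651.0, 77.0], [654.0, 77.0], [653.0, 79.0], [656.0, 79.0], [655.0, 81.0], [659.0, 82.0], [657.0, 83.0]]
orange [[269, 238], [270, 238], [269, 239], [270, 239], [269, 240], [268, 245], [269, 245], [270, 245], [268, 246], [269, 246], [270, 246], [267, 247], [268, 247], [269, 247], [270, 247], [267, 248], [268, 248], [269, 248], [270, 248], [268, 249], [269, 249], [268, 250], [268, 251], [268, 253]] [[594.0, 31.0], [592.0, 33.0], [596.0, 33.0], [594.0, 35.0], [599.0, 36.0], [612.0, 45.0], [610.0, 47.0], [609.0, 49.0], [614.0, 48.0], [613.0, 49.0], [611.0, 51.0], [618.0, 48.0], [617.0, 50.0], [615.0, 52.0], [613.0, 53.0], [620.0, 50.0], [619.0, 52.0], [617.0, 54.0], [616.0, 56.0], [621.0, 54.0], [619.0, 56.0], [623.0, 57.0], [626.0, 59.0], [630.0, 63.0]]
side disc [593.46017723  47.34434416] 61.826976544301914
green [[345, 155], [346, 155], [346, 156], [310, 177], [311, 177], [310, 178], [311, 178]] [[805.0, 105.0], [808.0, 103.0], [805.0, 99.0], [648.0, 81.0], [651.0, 80.0], [646.0, 78.0], [648.0, 76.0]]
orange [[305, 175], [306, 175], [307, 175], [308, 175], [306, 176]] [[641.0, 97.0], [643.0, 96.0], [646.0, 94.0], [649.0, 92.0], [641.0, 92.0]]
```

View pics/c.png

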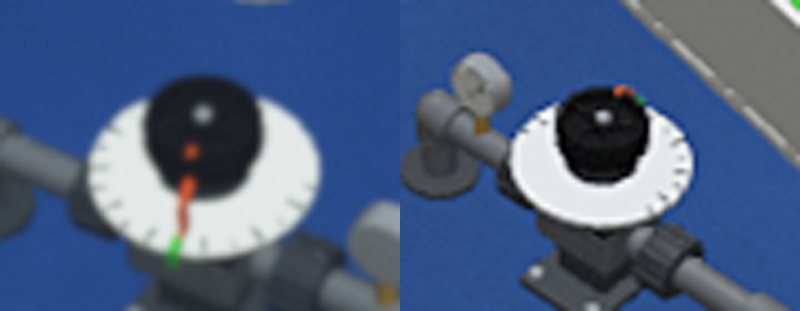

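The disc centre is near (593,48), with the pointer and green mark on the far side at a bearing of about 25 deg. I'll move to hover above it and measure from close by.

Emit:
{"name": "step_arm", "arguments": {"targets": [[[0.5,-0.72,0,0,0,0.7,1],[0.5,-0.72,0,0,0,0.7,1],[0.5,-0.72,0,0,0,0.7,1],[0.5,-0.72,0,0,0,0.7,1],[0.5,-0.72,0,0,0,0.7,1]]]}}

```text
t: 0.78
ee_pos: [339.7, 405.9, 404.6]
orientation: [-0.163, -3.137, 0.0]
ft_force: [-0.8, 0.7, 0.1]
width: 87.9
grasp_force: 0.0
```

Emit:
{"name": "step_arm", "arguments": {"targets": [[[0.5,-0.72,0,0,0,0.7,1],[0.5,-0.72,0,0,0,0.7,1],[0.5,-0.72,0,0,0,0.7,1],[0.5,-0.72,0,0,0,0.7,1],[0.5,-0.72,0,0,0,0.7,1]]]}}

```text
t: 1.4
ee_pos: [464.8, 225.9, 404.6]
orientation: [0.221, -3.134, 0.0]
ft_force: [0.1, 0.5, 0.3]
width: 87.9
grasp_force: 0.0
```

Emit:
{"name": "step_arm", "arguments": {"targets": [[[0.5,-0.72,0,0,0,0.7,1],[0.5,-0.72,0,0,0,0.7,1],[0.5,-0.72,0,0,0,0.7,1],[0.5,-0.72,0,0,0,0.7,1],[0.5,-0.72,0,0,0,0.7,1]]]}}

```text
t: 2.02
ee_pos: [589.8, 45.8, 404.4]
orientation: [0.601, -3.083, -0.0]
ft_force: [0.6, 0.6, 0.4]
width: 87.7
grasp_force: 0.0
```

```bash
cat > look.py <<'E'
import sys,numpy as np,cv2
from h import *
from workcell import readout,get_image
from scipy.spatial.transform import Rotation as Ro
def state():
    o=readout.get_obs();R=Ro.from_rotvec(o["orientation"]).as_matrix()
    print("t",round(o["t"],2),"pos",o["ee_pos"].round(1),"zax",R[:,2].round(3),"yaw",np.degrees(np.arctan2(R[1,1],R[0,1])).round(2),"F",o["ft_force"].round(1),"M",o["moment"].round(3),"w",round(o["width"],1),"g",round(o["grasp_force"],1),"q6",o["qpos"][5].round(2));return o
def masks(im):
    h=cv2.cvtColor(im,cv2.COLOR_RGB2HSV)
    return {"green":(h[...,0]>45)&(h[...,0]<80)&(h[...,1]>120),"orange":((h[...,0]<20)|(h[...,0]>172))&(h[...,1]>120)&(h[...,2]>100),"white":(h[...,1]<50)&(h[...,2]>170)}
def ext(m,s):
    k,l,st,c=cv2.connectedComponentsWithStats(m.astype(np.uint8))
    return [(st[i].tolist(),c[i].round(1).tolist()) for i in range(1,k) if st[i,4]>s]
if __name__=="__main__":
    state();d=get_image("wrist");n=sys.argv[1]
    np.savez(f"pics/{n}.npz",**d);cv2.imwrite(f"pics/{n}.png",d["pixels"][:,:,::-1])
    m=masks(d["pixels"])
    for k in m: print(k,ext(m[k],15 if k!="white" else 400))
E
python3 look.py w1
```

```text
t 2.02 pos [589.8  45.8 404.4] zax [-0.  0. -1.] yaw 112.04 F [0.6 0.6 0.4] M [ 0.079  0.037 -0.024] w 87.7 g 0.0 q6 -1.9
green [([276, 282, 10, 5, 39], [280.5, 284.2])]
orange [([270, 261, 12, 21, 103], [276.9, 267.2]), ([68, 301, 21, 15, 135], [79.0, 308.0]), ([470, 301, 3, 10, 16], [471.4, 304.9]), ([57, 305, 14, 16, 83], [64.3, 312.8]), ([487, 305, 9, 11, 31], [490.7, 310.3]), ([493, 315, 7, 7, 17], [496.2, 318.4]), ([54, 318, 11, 13, 39], [59.6, 324.1]), ([66, 359, 9, 13, 34], [70.3, 364.2])]
white [([189, 131, 162, 151, 12349], [270.3, 196.6]), ([392, 225, 48, 24, 819], [415.4, 236.6]), ([129, 387, 73, 23, 619], [162.5, 401.6])]
```

View pics/w1.png

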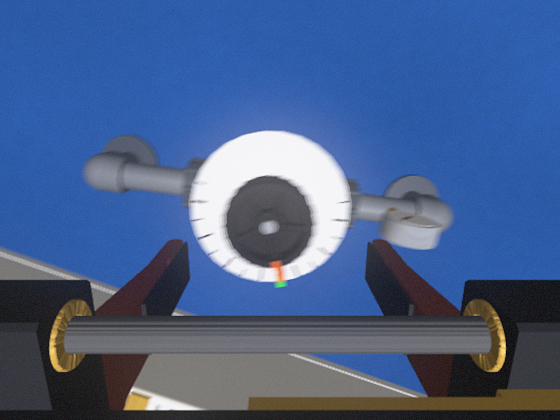

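The wrist view shows the disc centred near (270,207) and the wheel near (268,222). The pointer tip is about (279,281) and the green mark starts about (280,282), so the pointer is very near the mark. Next I'll work out the positions.

```bash
cat >> look.py <<'E'
def disc(d):
    w=masks(d["pixels"])["white"].astype(np.uint8)
    k,l,s,c=cv2.connectedComponentsWithStats(w);b=1+np.argmax(s[1:,4])
    hull=cv2.convexHull(np.argwhere(l==b)[:,::-1].astype(np.int32))[:,0].astype(float)
    P=np.array([onz(d,p,116)[:2] for p in hull]);A=np.c_[2*P,np.ones(len(P))];s_=np.linalg.lstsq(A,(P**2).sum(1),rcond=None)[0]
    return s_[:2],np.sqrt(s_[2]+s_[:2]@s_[:2])
E
python3 - <<'E'
from look import *
d=dict(np.load("pics/w1.npz"));c,r=disc(d);print("disc",c,r)
h=cv2.cvtColor(d["pixels"],cv2.COLOR_RGB2HSV)
dark=np.zeros(h.shape[:2],np.uint8);dark[170:275,215:325]=(h[170:275,215:325,2]<110)
k,l,s,cc=cv2.connectedComponentsWithStats(dark);b=1+np.argmax(s[1:,4]);print(s[b],cc[b])
ct=max(cv2.findContours((l==b).astype(np.uint8),0,2)[0],key=cv2.contourArea);e=cv2.fitEllipse(cv2.convexHull(ct));print(e)
for z in(144,156):print("wheel",z,onz(d,e[0],z)); 
print("cap px bright", onz(d,(268,227),158))
m=masks(d["pixels"])
g=np.argwhere(m["green"])[:,::-1];o=np.argwhere(m["orange"][:300,200:350])[:,::-1]+[200,0]
for nm,q in(("g",g),("o",o)):
    for v in sorted(set(q[:,1])):
        u=q[q[:,1]==v][:,0];p=onz(d,(u.mean(),v),118)[:2]-c
        print(nm,v,u.min(),u.max(),np.hypot(*p).round(1),np.degrees(np.arctan2(p[1],p[0])).round(1))
# gauge direction via pipe ends
for u in((120,175),(425,208)):print(onz(d,u,70))
E
```

```text
disc [595.44758751  42.0265767 ] 62.4988561844357
[ 226  176   86   91 5679] [268.57351646 220.94629336]
((268.6097717285156, 221.57508850097656), (84.68494415283203, 90.73770904541016), 168.97328186035156)
wheel 144 [596.00916674  41.99192265 144.        ]
wheel 156 [592.3013667   40.80627521 156.        ]
cap px bright [595.40844582  41.64879144 158.        ]
g 282 280 284 62.4 31.2
g 283 277 284 63.1 30.0
g 284 276 285 64.0 29.8
g 285 277 284 64.9 29.7
g 286 276 283 65.7 28.9
g 386 458 458 237.5 67.8
g 392 452 452 239.0 65.9
o 261 273 280 43.0 29.2
o 262 271 280 43.8 28.0
o 263 270 281 44.7 27.9
o 264 270 281 45.6 27.8
o 265 270 280 46.4 27.2
o 266 270 280 47.3 27.1
o 267 275 279 48.4 28.9
o 268 277 280 49.4 30.2
o 269 278 280 50.3 30.5
o 270 278 280 51.2 30.4
o 271 279 280 52.2 30.7
o 272 279 280 53.1 30.5
o 273 279 280 54.0 30.4
o 274 279 280 54.9 30.3
o 275 279 280 55.7 30.1
o 276 279 280 56.6 30.0
o 277 279 281 57.6 30.3
o 278 279 281 58.5 30.2
o 279 279 280 59.3 29.6
o 280 280 281 60.4 30.3
o 281 279 281 61.2 29.8
[628.2059721  -90.80665342  70.        ]
[552.45040344 178.18530164  70.        ]
```

Emit:
{"name": "step_arm", "arguments": {"targets": [[[0.114,-0.076,0,0,0,1,1],[0,0,-0.3,0,0,1,1],[0,0,-0.4,0,0,0,1],[0,0,-0.4,0,0,0,1],[0,0,0,0,0,0,1]]]}}

```text
t: 2.7
ee_pos: [594.1, 43.4, 348.1]
orientation: [0.811, -3.031, -0.001]
ft_force: [-0.5, -0.3, -0.1]
width: 87.5
grasp_force: 0.0
```

```bash
python3 look.py w2
python3 - <<'E'
from look import *
d=dict(np.load("pics/w2.npz"));print(disc(d))
E
```

```text
t 2.7 pos [594.1  43.4 348.1] zax [-0.004 -0.    -1.   ] yaw 119.95 F [-0.5 -0.3 -0.1] M [ 0.121  0.081 -0.012] w 87.5 g 0.0 q6 -2.04
green []
orange [([275, 299, 9, 17, 129], [279.0, 307.4]), ([76, 301, 10, 15, 60], [80.7, 308.7]), ([54, 309, 15, 17, 57], [60.7, 315.7]), ([63, 355, 9, 17, 30], [68.1, 363.9])]
white [([180, 131, 195, 185, 16560], [277.2, 205.2]), ([435, 273, 31, 32, 548], [451.1, 287.5])]
(array([594.20763897,  44.25689966]), np.float64(61.76057380109771))
```

View pics/w2.png

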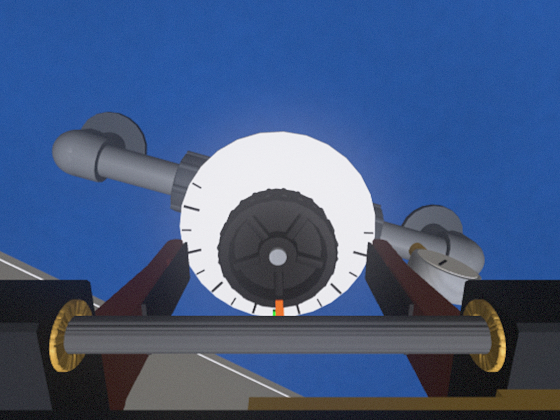

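The wheel is centred between the fingers: hub at (278,257), finger tips symmetric about column 277. The pointer is square to the fingers at about (279,305). I'll descend and grip.

Emit:
{"name": "step_arm", "arguments": {"targets": [[[0,0,-0.4,0,0,0,1],[0,0,-0.35,0,0,0,1],[0,0,-0.07,0,0,0,1],[0,0,0,0,0,0,1],[0,0,0,0,0,0,1]]]}}

```text
t: 3.38
ee_pos: [595.1, 43.4, 309.3]
orientation: [-0.812, 3.034, -0.0]
ft_force: [0.6, 0.3, 0.6]
width: 87.6
grasp_force: 0.0
```

```bash
python3 -c "
from look import *
state()"
```

```text
t 3.38 pos [595.1  43.4 309.3] zax [ 0.001  0.    -1.   ] yaw 119.96 F [0.6 0.3 0.6] M [0.054 0.049 0.016] w 87.6 g 0.0 q6 -2.04
```

Emit:
{"name": "step_arm", "arguments": {"targets": [[[0,0,0,0,0,0,0],[0,0,0,0,0,0,0],[0,0,0,0,0,0,0],[0,0,0,0,0,0,0],[0,0,0,0,0,0,0]]]}}

```text
t: 4.0
ee_pos: [594.6, 43.9, 308.9]
orientation: [0.811, -3.035, -0.002]
ft_force: [-3.0, 5.0, 3.1]
width: 63.5
grasp_force: 30.0
```

```bash
python3 -c "
from look import *
state()"
```

```text
t 4.0 pos [594.6  43.9 308.9] zax [-0.001  0.001 -1.   ] yaw 119.94 F [-3.   5.   3.1] M [ 0.708  0.303 -0.112] w 63.5 g 30.0 q6 -2.04
```

Emit:
{"name": "step_arm", "arguments": {"targets": [[[0,0,0,0,0,-0.5,0],[0,0,0,0,0,-0.5,0],[0,0,0,0,0,-0.5,0],[0,0,0,0,0,-0.5,0],[0,0,0,0,0,-0.5,0]]]}}

```text
t: 4.62
ee_pos: [594.6, 44.0, 308.9]
orientation: [0.543, -3.094, -0.002]
ft_force: [-2.8, 5.5, 3.3]
width: 63.6
grasp_force: 30.0
```

```bash
python3 -c "
from look import *
state()"; python3 look.py w3
```

```text
t 4.62 pos [594.6  44.  308.9] zax [-0.001  0.001 -1.   ] yaw 109.91 F [-2.8  5.5  3.3] M [0.827 0.442 0.176] w 63.6 g 30.0 q6 -1.87
t 4.62 pos [594.6  44.  308.9] zax [-0.001  0.001 -1.   ] yaw 109.91 F [-2.8  5.5  3.3] M [0.827 0.442 0.176] w 63.6 g 30.0 q6 -1.87
green [([290, 354, 12, 8, 86], [295.6, 357.3])]
orange [([129, 301, 10, 15, 77], [133.9, 308.6]), ([120, 307, 7, 12, 32], [122.8, 312.4]), ([114, 313, 8, 11, 43], [117.9, 318.4]), ([436, 321, 6, 12, 20], [438.4, 325.8]), ([114, 326, 9, 5, 21], [117.9, 328.7]), ([111, 332, 7, 5, 19], [114.1, 333.9]), ([276, 354, 10, 12, 118], [280.4, 359.5]), ([125, 356, 6, 9, 20], [128.0, 360.0])]
white [([160, 134, 236, 143, 17683], [277.4, 193.5])]
```

Emit:
{"name": "step_arm", "arguments": {"targets": [[[0,0,0,0,0,-0.7,0],[0,0,0,0,0,-0.7,0],[0,0,0,0,0,-0.7,0],[0,0,0,0,0,-0.7,0],[0,0,0,0,0,-0.7,0]]]}}

```text
t: 5.3
ee_pos: [594.5, 44.1, 308.9]
orientation: [0.161, -3.137, -0.002]
ft_force: [-3.8, 6.5, 2.7]
width: 63.7
grasp_force: 30.0
```

```bash
python3 look.py w4
```

```text
t 5.3 pos [594.5  44.1 308.9] zax [-0.001  0.001 -1.   ] yaw 95.89 F [-3.8  6.5  2.7] M [0.895 0.369 0.195] w 63.7 g 30.0 q6 -1.62
green []
orange [([127, 301, 12, 15, 93], [132.9, 308.4]), ([432, 307, 5, 11, 20], [434.0, 312.0]), ([113, 308, 14, 23, 85], [119.8, 317.8]), ([121, 355, 10, 17, 53], [125.6, 363.4]), ([276, 354, 10, 12, 118], [280.4, 359.5])]
white [([160, 133, 236, 144, 17695], [276.9, 193.4]), ([486, 215, 60, 42, 1747], [517.4, 237.7])]
```

Emit:
{"name": "step_arm", "arguments": {"targets": [[[0,0,0,0,0,-0.5,0],[0,0,0,0,0,-0.5,0],[0,0,0,0,0,-0.5,0],[0,0,0,0,0,-0.5,0],[0,0,0,0,0,0,0]]]}}

```text
t: 5.98
ee_pos: [594.6, 44.2, 308.9]
orientation: [-0.057, -3.14, -0.002]
ft_force: [-2.9, 5.6, 2.7]
width: 63.7
grasp_force: 30.0
```

```bash
python3 look.py w5
python3 - <<'E'
from look import *
for n in("w3","w4","w5"):
    d=dict(np.load(f"pics/{n}.npz"));c,r=disc(d);print(n,c,r)
    c=np.array([595,43.5]);m=masks(d["pixels"])
    for k,zs in(("green",(119,)),("orange",(118,121))):
        x=m[k].copy();x[:330]=0;x[:,:200]=0;x[:,430:]=0;x[385:]=0
        q=np.argwhere(x)[:,::-1]
        for z in zs:
          for v in sorted(set(q[:,1])):
            u=q[q[:,1]==v][:,0]
            p=onz(d,(u.mean(),v),z)[:2]-c
            if len(u)>3:print(k,z,v,u.min(),u.max(),np.hypot(*p).round(1),np.degrees(np.arctan2(p[1],p[0])).round(1))
E
```

```text
t 5.97 pos [594.6  44.2 308.9] zax [-0.001  0.001 -1.   ] yaw 87.92 F [-2.9  5.6  2.7] M [ 0.867  0.449 -0.119] w 63.7 g 30.0 q6 -1.48
green []
orange [([128, 301, 12, 15, 81], [133.5, 308.4]), ([115, 309, 12, 11, 52], [120.7, 314.0]), ([437, 328, 6, 7, 16], [439.6, 330.2]), ([276, 354, 10, 12, 117], [280.4, 359.5]), ([121, 360, 10, 12, 48], [125.8, 365.4])]
white [([160, 133, 236, 144, 17732], [276.8, 193.6]), ([485, 177, 61, 51, 1929], [516.8, 205.1])]
w3 [593.92999275  44.19208416] 61.634110962088144
green 119 354 290 300 60.5 30.4
green 119 355 290 301 61.2 30.6
green 119 356 290 301 61.9 30.5
green 119 357 291 301 62.6 30.6
green 119 358 291 301 63.3 30.5
green 119 359 291 301 63.9 30.4
green 119 360 291 301 64.6 30.3
green 119 361 291 297 65.0 29.2
orange 118 354 276 425 62.8 36.1
orange 118 355 276 425 61.8 29.5
orange 118 356 276 428 63.9 35.1
orange 118 357 276 427 64.5 34.8
orange 118 358 276 428 65.2 34.9
orange 118 359 276 425 65.8 34.5
orange 118 360 276 425 65.1 29.1
orange 118 361 276 428 65.8 29.1
orange 118 362 276 425 66.5 28.9
orange 118 363 276 425 67.1 28.8
orang
[... 1483 characters left out ...]
56 276 285 61.4 0.4
orange 118 357 276 427 64.1 12.7
orange 118 358 276 425 63.5 7.1
orange 118 359 276 424 64.1 6.9
orange 118 360 276 428 66.1 12.3
orange 118 361 276 428 65.5 6.9
orange 118 362 276 428 67.4 12.1
orange 118 363 276 425 66.8 6.6
orange 118 364 276 425 67.4 6.6
orange 118 365 276 284 67.4 -0.1
orange 121 354 276 426 58.6 8.1
orange 121 355 276 425 60.7 14.1
orange 121 356 276 285 59.0 0.4
orange 121 357 276 427 61.7 13.0
orange 121 358 276 425 61.1 7.2
orange 121 359 276 424 61.7 7.1
orange 121 360 276 428 63.7 12.6
orange 121 361 276 428 63.0 7.1
orange 121 362 276 428 65.0 12.4
orange 121 363 276 425 64.3 6.8
orange 121 364 276 425 65.0 6.7
orange 121 365 276 284 64.9 -0.0
```

Emit:
{"name": "step_arm", "arguments": {"targets": [[[0,0,0,0,0,-0.6,0],[0,0,0,0,0,-0.6,0],[0,0,0,0,0,-0.6,0],[0,0,0,0,0,-0.6,0],[0,0,0,0,0,-0.6,0]]]}}

```text
t: 6.65
ee_pos: [594.6, 44.3, 308.9]
orientation: [-0.386, -3.117, -0.002]
ft_force: [-2.8, 6.5, 3.8]
width: 63.7
grasp_force: 30.0
```

```bash
echo "from look import *
state()">s.py; python3 s.py
```

```text
t 6.65 pos [594.6  44.3 308.9] zax [-0.001  0.001 -1.   ] yaw 75.89 F [-2.8  6.5  3.8] M [1.095 0.433 0.174] w 63.7 g 30.0 q6 -1.27
```

Emit:
{"name": "step_arm", "arguments": {"targets": [[[0,0,0,0,0,-0.4,0],[0,0,0,0,0,-0.4,0],[0,0,0,0,0,-0.4,0],[0,0,0,0,0,-0.4,0],[0,0,0,0,0,-0.4,0]]]}}

```text
t: 7.28
ee_pos: [594.6, 44.3, 308.9]
orientation: [-0.601, -3.082, -0.002]
ft_force: [-1.6, 6.8, 2.5]
width: 63.6
grasp_force: 30.0
```

```bash
python3 s.py
```

```text
t 7.28 pos [594.6  44.3 308.9] zax [-0.001  0.002 -1.   ] yaw 67.92 F [-1.6  6.8  2.5] M [1.119 0.327 0.155] w 63.6 g 30.0 q6 -1.13
```

Emit:
{"name": "step_arm", "arguments": {"targets": [[[0,0,0,0,0,-0.4,0],[0,0,0,0,0,-0.4,0],[0,0,0,0,0,-0.4,0],[0,0,0,0,0,-0.4,0],[0,0,0,0,0,-0.4,0]]]}}

```text
t: 7.9
ee_pos: [594.6, 44.4, 308.9]
orientation: [-0.815, -3.033, -0.002]
ft_force: [-1.7, 7.7, 2.8]
width: 63.7
grasp_force: 30.0
```

```bash
python3 s.py
```

```text
t 7.9 pos [594.6  44.4 308.9] zax [-0.001  0.002 -1.   ] yaw 59.92 F [-1.7  7.7  2.8] M [1.214 0.348 0.163] w 63.7 g 30.0 q6 -0.99
```

Emit:
{"name": "step_arm", "arguments": {"targets": [[[0,0,0,0,0,-0.4,0],[0,0,0,0,0,-0.4,0],[0,0,0,0,0,-0.4,0],[0,0,0,0,0,-0.4,0],[0,0,0,0,0,-0.4,0]]]}}

```text
t: 8.52
ee_pos: [594.7, 44.5, 308.9]
orientation: [-1.024, -2.969, -0.002]
ft_force: [-0.6, 8.2, 2.5]
width: 63.3
grasp_force: 30.0
```

```bash
python3 s.py
```

```text
t 8.53 pos [594.7  44.5 308.9] zax [-0.     0.002 -1.   ] yaw 51.95 F [-0.6  8.2  2.5] M [1.219 0.344 0.379] w 63.3 g 30.0 q6 -0.85
```

Emit:
{"name": "step_arm", "arguments": {"targets": [[[0,0,0,0,0,-0.2,0],[0,0,0,0,0,-0.2,0],[0,0,0,0,0,-0.2,0],[0,0,0,0,0,-0.2,0],[0,0,0,0,0,-0.2,0]]]}}

```text
t: 9.15
ee_pos: [594.8, 44.6, 308.9]
orientation: [-1.125, -2.932, -0.002]
ft_force: [-0.0, 9.0, 2.9]
width: 63.3
grasp_force: 30.0
```

```bash
python3 s.py
```

```text
t 9.15 pos [594.8  44.6 308.9] zax [-0.     0.002 -1.   ] yaw 48.01 F [-0.   9.   2.9] M [1.124 0.327 0.594] w 63.3 g 30.0 q6 -0.78
```

Emit:
{"name": "step_arm", "arguments": {"targets": [[[0,0,0,0,0,-0.2,0],[0,0,0,0,0,-0.2,0],[0,0,0,0,0,0,0],[0,0,0,0,0,0,0],[0,0,0,0,0,0,0]]]}}

```text
t: 9.78
ee_pos: [594.8, 44.7, 308.9]
orientation: [-1.166, -2.917, -0.002]
ft_force: [0.0, 9.6, 1.2]
width: 63.7
grasp_force: 30.0
```

```bash
python3 s.py
```

```text
t 9.78 pos [594.8  44.7 308.9] zax [-0.     0.002 -1.   ] yaw 46.43 F [0.  9.6 1.2] M [1.119 0.445 0.469] w 63.7 g 30.0 q6 -0.76
```

Emit:
{"name": "step_arm", "arguments": {"targets": [[[0,0,0,0,0,0,0],[0,0,0,0,0,0,0],[0,0,0,0,0,0,0],[0,0,0,0,0,0,0],[0,0,0,0,0,0,0]]]}}

```text
t: 10.4
ee_pos: [594.8, 44.7, 308.9]
orientation: [-1.166, -2.917, -0.002]
ft_force: [-0.1, 9.1, 1.3]
width: 63.5
grasp_force: 30.0
```

Emit:
{"name": "step_arm", "arguments": {"targets": [[[0,0,0,0,0,0,0],[0,0,0,0,0,0,0],[0,0,0,0,0,0,0],[0,0,0,0,0,0,0],[0,0,0,0,0,0,0]]]}}

```text
t: 11.02
ee_pos: [594.8, 44.6, 308.9]
orientation: [-1.166, -2.917, -0.002]
ft_force: [-0.5, 9.0, 1.1]
width: 63.8
grasp_force: 30.0
```

```bash
python3 look.py w6
```

```text
t 11.03 pos [594.8  44.6 308.9] zax [-0.     0.002 -1.   ] yaw 46.43 F [-0.5  9.   1.1] M [1.126 0.359 0.498] w 63.8 g 30.0 q6 -0.76
green []
orange [([125, 301, 17, 15, 131], [133.3, 308.5]), ([117, 305, 10, 15, 54], [122.3, 311.9]), ([431, 307, 7, 9, 28], [433.8, 310.7]), ([115, 324, 8, 8, 24], [118.8, 327.6]), ([275, 353, 10, 13, 116], [279.6, 359.2]), ([123, 359, 8, 13, 41], [126.0, 364.9])]
white [([393, 7, 68, 83, 2750], [428.8, 48.2]), ([159, 133, 236, 144, 17623], [275.2, 193.5])]
```

View pics/w6.png

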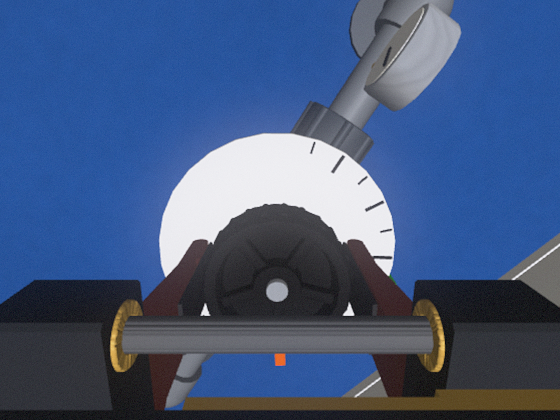

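Seated at about 0.5 N m extra and held for over a second. The pointer is still under the fingers at (280,359), so slip is negligible. Next I'll open back to the mark, which should be near yaw 118 deg.

Emit:
{"name": "step_arm", "arguments": {"targets": [[[0,0,0,0,0,0.6,0],[0,0,0,0,0,0.8,0],[0,0,0,0,0,0.8,0],[0,0,0,0,0,0.8,0],[0,0,0,0,0,0.8,0]]]}}

```text
t: 11.7
ee_pos: [594.6, 44.3, 308.9]
orientation: [-0.769, -3.045, -0.003]
ft_force: [-2.2, 6.9, 3.1]
width: 63.4
grasp_force: 30.0
```

Emit:
{"name": "step_arm", "arguments": {"targets": [[[0,0,0,0,0,0.8,0],[0,0,0,0,0,0.8,0],[0,0,0,0,0,0.8,0],[0,0,0,0,0,0.8,0],[0,0,0,0,0,0.8,0]]]}}

```text
t: 12.32
ee_pos: [594.6, 44.3, 308.9]
orientation: [-0.338, -3.122, -0.002]
ft_force: [-2.1, 6.4, 3.5]
width: 63.5
grasp_force: 30.0
```

Emit:
{"name": "step_arm", "arguments": {"targets": [[[0,0,0,0,0,0.8,0],[0,0,0,0,0,0.8,0],[0,0,0,0,0,0.8,0],[0,0,0,0,0,0.8,0],[0,0,0,0,0,0.8,0]]]}}

```text
t: 12.95
ee_pos: [594.6, 44.1, 308.9]
orientation: [0.1, -3.139, -0.002]
ft_force: [-2.2, 6.6, 3.1]
width: 63.9
grasp_force: 30.0
```

Emit:
{"name": "step_arm", "arguments": {"targets": [[[0,0,0,0,0,0.8,0],[0,0,0,0,0,0.8,0],[0,0,0,0,0,0.4,0],[0,0,0,0,0,0,0],[0,0,0,0,0,0,0]]]}}

```text
t: 13.58
ee_pos: [594.6, 44.1, 308.8]
orientation: [0.317, -3.125, -0.002]
ft_force: [-3.6, 5.3, 2.8]
width: 63.5
grasp_force: 30.0
```

```bash
python3 look.py w7
```

```text
t 13.57 pos [594.6  44.1 308.8] zax [-0.001  0.001 -1.   ] yaw 101.58 F [-3.6  5.3  2.8] M [0.853 0.381 0.129] w 63.5 g 30.0 q6 -1.72
green [([307, 354, 12, 5, 48], [312.0, 355.7])]
orange [([127, 301, 12, 15, 102], [133.3, 308.1]), ([112, 307, 15, 25, 97], [119.8, 318.1]), ([432, 307, 6, 11, 28], [434.5, 311.8]), ([276, 353, 10, 13, 119], [280.5, 359.4])]
white [([160, 133, 236, 144, 17699], [277.2, 193.5]), ([484, 239, 60, 39, 1660], [515.1, 259.3])]
```

Emit:
{"name": "step_arm", "arguments": {"targets": [[[0,0,0,0,0,0.8,0],[0,0,0,0,0,0.8,0],[0,0,0,0,0,0.8,0],[0,0,0,0,0,0.8,0],[0,0,0,0,0,0.8,0]]]}}

```text
t: 14.25
ee_pos: [594.6, 43.9, 308.8]
orientation: [0.75, -3.05, -0.002]
ft_force: [-2.5, 4.9, 3.5]
width: 63.9
grasp_force: 30.0
```

Emit:
{"name": "step_arm", "arguments": {"targets": [[[0,0,0,0,0,0,0],[0,0,0,0,0,0,1],[0,0,0,0,0,0,1],[0,0,0,0,0,0,1],[0,0,0,0,0,0,1]]]}}

```text
t: 14.88
ee_pos: [594.9, 43.2, 308.6]
orientation: [-0.748, 3.051, -0.0]
ft_force: [-0.2, 0.7, 0.1]
width: 87.5
grasp_force: 0.0
```

Emit:
{"name": "step_arm", "arguments": {"targets": [[[0,0,0.4,0,0,0,1],[0,0,0.4,0,0,0,1],[0,0,0.4,0,0,0,1],[0,0,0.4,0,0,0,1],[0,0,0,0,0,0,1]]]}}

```text
t: 15.5
ee_pos: [595.3, 43.3, 390.1]
orientation: [-0.747, 3.048, -0.001]
ft_force: [-0.2, -0.0, -0.2]
width: 88.0
grasp_force: 0.0
```

Emit:
{"name": "step_arm", "arguments": {"targets": [[[-0.2,-0.1,0,0,0,0,1],[-0.2,-0.1,0,0,0,0,1],[-0.2,-0.1,0,0,0,0,1],[0,0,0,0,0,0,1],[0,0,0,0,0,0,1]]]}}

```text
t: 16.12
ee_pos: [565.0, 28.3, 388.8]
orientation: [-0.748, 3.051, -0.0]
ft_force: [-0.2, 0.1, -0.6]
width: 87.5
grasp_force: 0.0
```

```bash
python3 look.py w8
python3 - <<'E'
from look import *
d=dict(np.load("pics/w8.npz"));c,r=disc(d);print("disc",c,r)
u,v=proj(d,[c[0]+50,c[1]+25,118]).astype(int);print(u,v)
cv2.imwrite("pics/w8c.png",cv2.resize(d["pixels"][v-55:v+45,u-66:u+66],(792,600),interpolation=cv2.INTER_CUBIC)[:,:,::-1])
m=masks(d["pixels"])
for nm in("green","orange"):
    x=m[nm].copy();x[:v-45]=0;x[v+45:]=0;x[:,:u-60]=0;x[:,u+60:]=0
    q=np.argwhere(x)[:,::-1]
    for y in sorted(set(q[:,1])):
        s=q[q[:,1]==y][:,0];p=onz(d,(s.mean(),y),118)[:2]-c
        print(nm,y,s.min(),s.max(),np.hypot(*p).round(1),np.degrees(np.arctan2(p[1],p[0])).round(1))
E
```

```text
t 16.12 pos [565.   28.3 388.8] zax [ 0.  0. -1.] yaw 117.54 F [-0.2  0.1 -0.6] M [ 0.054 -0.006  0.012] w 87.5 g 0.0 q6 -2.02
green []
orange [([75, 301, 11, 15, 75], [80.5, 309.0]), ([54, 307, 14, 15, 39], [61.4, 312.6]), ([491, 308, 6, 9, 19], [492.7, 312.3]), ([276, 310, 7, 6, 40], [279.0, 312.6]), ([65, 355, 7, 16, 34], [68.6, 363.5])]
white [([198, 172, 161, 144, 11201], [278.0, 231.3])]
disc [593.95370134  44.22847158] 61.774481229089155
276 317
orange 310 277 281 49.1 28.7
orange 311 276 282 50.0 28.7
orange 312 276 282 50.9 28.6
orange 313 276 282 51.8 28.6
orange 314 276 282 52.7 28.6
orange 315 276 282 53.6 28.6
```

View pics/w8c.png

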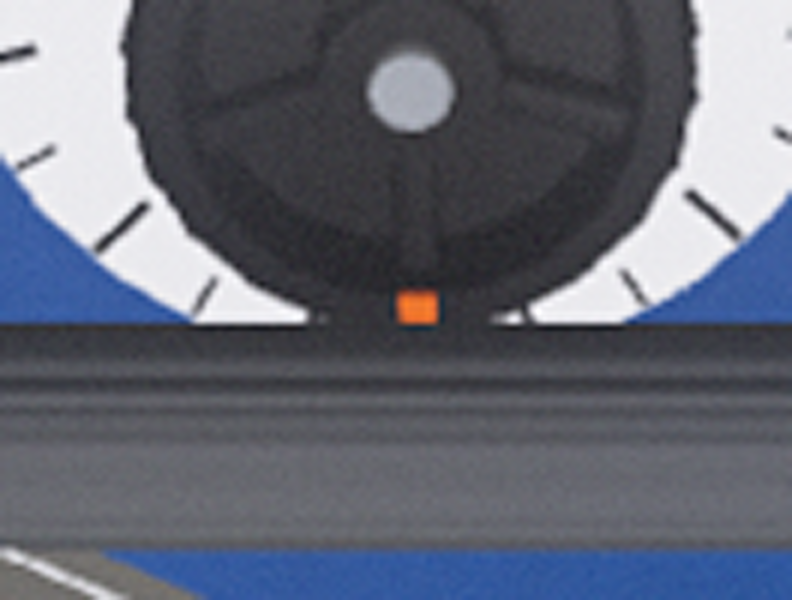

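I shifted the wrong way, and the bar hides the tip. I'll move outward instead.

Emit:
{"name": "step_arm", "arguments": {"targets": [[[0.4,0.2,0,0,0,0,1],[0.4,0.2,0,0,0,0,1],[0.4,0.2,0,0,0,0,1],[0.4,0.2,0,0,0,0,1],[0,0,0,0,0,0,1]]]}}

```text
t: 16.8
ee_pos: [645.9, 69.0, 388.4]
orientation: [-0.75, 3.05, -0.0]
ft_force: [-0.0, 0.1, -0.5]
width: 87.6
grasp_force: 0.0
```

Emit:
{"name": "step_arm", "arguments": {"targets": [[[0,0,0,0,0,0,1],[0,0,0,0,0,0,1],[0,0,0,0,0,0,1],[0,0,0,0,0,0,1],[0,0,0,0,0,0,1]]]}}

```text
t: 17.42
ee_pos: [644.8, 68.3, 388.8]
orientation: [-0.748, 3.051, -0.0]
ft_force: [-0.1, -0.4, 0.2]
width: 88.1
grasp_force: 0.0
```

```bash
cat > meas.py <<'E'
import sys
from look import *
n=sys.argv[1];state();d=get_image("wrist");np.savez(f"pics/{n}.npz",**d);c,r=disc(d);print("disc",c,r)
u,v=proj(d,[c[0]+50,c[1]+25,118]).astype(int);print(u,v)
cv2.imwrite(f"pics/{n}c.png",cv2.resize(d["pixels"][max(v-60,0):v+40,u-66:u+66],(792,600),interpolation=cv2.INTER_CUBIC)[:,:,::-1])
m=masks(d["pixels"])
for nm in("green","orange"):
    x=m[nm].copy();x[:max(v-45,0)]=0;x[v+45:]=0;x[:,:u-60]=0;x[:,u+60:]=0
    q=np.argwhere(x)[:,::-1]
    for y in sorted(set(q[:,1])):
        s=q[q[:,1]==y][:,0];p=onz(d,(s.mean(),y),118)[:2]-c
        print(nm,y,s.min(),s.max(),np.hypot(*p).round(1),np.degrees(np.arctan2(p[1],p[0])).round(1))
E
python3 meas.py w9
```

```text
t 17.43 pos [644.8  68.3 388.8] zax [ 0.  0. -1.] yaw 117.55 F [-0.1 -0.4  0.2] M [ 0.061 -0.001 -0.033] w 88.1 g 0.0 q6 -1.96
disc [594.19693666  44.3021697 ] 61.70240231177524
278 211
green 214 280 286 57.9 29.9
green 215 280 286 58.7 29.9
green 216 280 286 59.4 29.9
green 217 280 286 60.2 29.8
green 218 279 286 61.0 29.5
green 219 279 287 61.8 29.8
green 220 279 287 62.5 29.8
green 221 279 287 63.3 29.7
green 222 279 287 64.1 29.7
green 223 279 287 64.9 29.7
green 224 280 285 65.7 29.3
orange 181 279 285 33.1 30.2
orange 182 278 285 33.8 29.6
orange 183 279 285 34.5 30.1
orange 184 279 285 35.3 30.1
orange 185 279 285 36.0 30.0
orange 186 279 285 36.7 30.0
orange 187 279 285 37.5 29.9
orange 188 279 285 38.2 29.9
orange 189 279 285 39.0 29.9
orange 190 279 285 39.7 29.8
orange 191 279 285 40.4 29.8
orange 192 279 285 41.2 29.7
orange 193 279 285 41.9 29.7
orange 194 279 285 42.7 29.7
orange 195 279 285 43.4 29.6
orange 196 279 285 44.2 29.6
orange 197 279 285 44.9 29.6
orange 198 279 285 45.7 29.6
orange 199 279 285 46.4 29.5
orange 200 279 285 47.2 29.5
orange 201 279 285 47.9 29.5
orange 202 279 285 48.7 29.4
orange 203 279 285 49.5 29.4
orange 204 279 285 50.2 29.4
orange 205 279 285 51.0 29.4
orange 206 280 285 51.8 29.8
orange 207 280 285 52.5 29.7
orange 208 279 285 53.3 29.3
orange 209 279 285 54.0 29.3
orange 210 279 285 54.8 29.3
orange 211 279 285 55.6 29.2
orange 212 279 285 56.3 29.2
```

View pics/w9c.png

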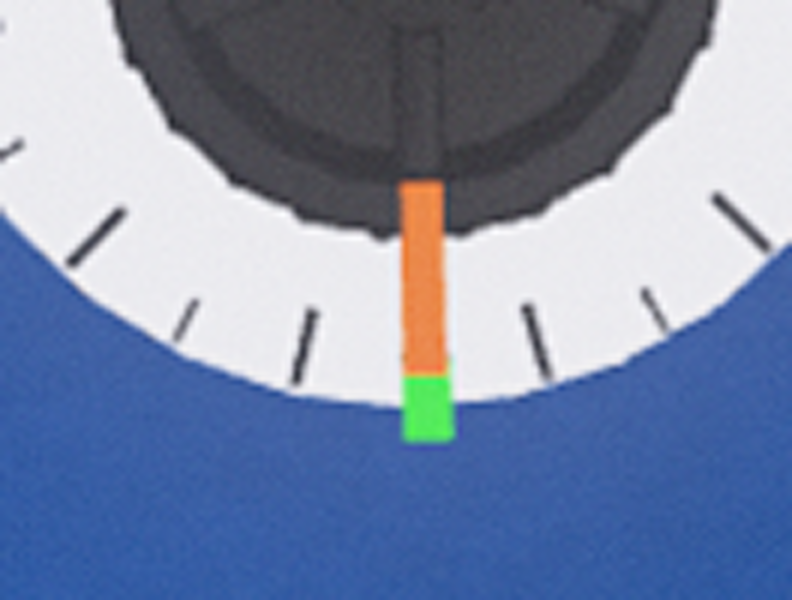

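The orange pointer (columns 279–285, ending at row 212) meets the green mark (columns 280–286, starting at row 214), so they line up within about 0.5 deg. The gripper is clear, so I'm handing in.

```bash
python3 -c "
from workcell import ctrl
print(ctrl.close_job())"
```

```text
the job is handed in; nothing more can be done
None
```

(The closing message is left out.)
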